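# Clamp a circuit board in the indexing holder and swing it to the soldering stop

## Robot

A 6-joint arm with a two-finger parallel gripper is mounted at the origin on the work surface. World frame = base frame: x ahead of the robot, y to its left, z up, the work surface at z = 0. Lengths are in mm, angles in rad, forces in N, time in s.
With the tool pointing down it reaches from about 275 to 825 mm from the base axis. Payload 5.2 kg.
Tool frame: the origin (TCP) lies at the very end of the fingers, on their centre line; the grasp point (between the pads) lies 19 mm behind it; z points along the fingers, y is the direction in which the jaws open and shut (so a half turn about z gives the same grasp; the last joint's range is limited). The gripper opens to 93 mm and grips with 3 to 60 N. Pads are 15 mm wide; open, the fingers measure 128 mm over their backs; the gripper's body (75 mm by 188 mm) begins 65 mm behind the grasp point.
Start: joints at [-1.343, 0.259, 1.535, -0, 1.348, -0.203], TCP at [229.699, -499.743, 218.653] pointing down, gripper open.
Joint ranges: [-3.14, 3.14], [-0.91, 2.08], [0.19, 2.58], [-1.22, 4.36], [0.22, 2.71], [-3.12, 3.12]. Speed limits (rad/s): [2.57, 2.57, 3.14, 3.14, 3.14, 3.14].

## Interface

Orientations are given as [roll, pitch, yaw] about the fixed x, y, z axes, in that order (R = Rz(yaw) Ry(pitch) Rx(roll)).
In Python, from bench import robot gives the robot as it stands. The module is installed in compiled form; this text tells all that it offers. Calls block until the motion is done:
- robot.move_ptp(position, orientation): joint-space move of the TCP to a pose.
- robot.move_linear(position, ori=None, speed=150, f_stop=None): straight line of the TCP; ori=None keeps the orientation; speed is the mean speed in mm/s. With f_stop (N) it stops when the force on the tool has changed by that much, and returns True; else False.
- robot.move_j(angles): joint-space move.
- robot.move_gripper(opening): opening from 0.0 (shut) to 1.0 (fully open); the grip force is fixed at half the most; returns when the fingers have stopped.
- robot.sleep(seconds).
- robot.inverse_kinematics(position, orientation): joint angles nearest the present ones, or None.
- robot.get_image(name): name is "side" or "top" or "wrist"; returns a dict with "img" (400x640x3 uint8, blue, green, red), "fovy" (degrees; the focal length in pixels is half the picture's height over the tangent of half this angle, whatever the lens; pixels are square), "cx", "cy" (the principal point, pixels), "eye" and "orientation" of the camera in the world. Camera axes: x right, y down, z forward; pixel columns grow to the right and rows downward; lengths in mm; the calibration is good to about 2 mm. A picture is of the moment at which its call begins. There is no depth.
A pose or a line that the arm cannot do raises robot.MotionError and nothing moves.
- robot.hand_in(): hands the job in, once; it reports no verdict.
Readings, each from a call of its own:
- robot.current_t(): time.
- robot.current_qpos(): joint angles.
- robot.current_joint_vel(): joint speeds.
- robot.current_joint_efforts(): joint torques, N m.
- robot.current_tcp_pos(): TCP position.
- robot.current_eef_rot(): TCP orientation.
- robot.current_contact_force(): force on the tool from outside, world axes, zero at the start.
- robot.current_ft_torque(): the same for the moment, N m.
- robot.current_gripper_width(): opening from 0.0 (shut) to 1.0 (fully open).
Only numpy, scipy, OpenCV 4.12 (cv2) and the standard library are available. Lean on these libraries where they do the work, as an engineer would, in place of code of your own. Each camera call takes 0.05 s, during which the arm holds its last target.

## Task

Lay the assembled circuit board squarely on the steps of the two holder jaws, with its terminal-block end at the fixed jaw (the one beside the handle), and slide the other jaw up until the board is snug between both. Then swing the holder by its upright handle a quarter turn clockwise seen from above, two clicks, so that the terminals come round towards you (the robot) and the holder rests in that stop. Leave the other things on the bench where they are.

Things in the scene. Friction and masses are not known exactly. Their poses are not given: they have to be found in the camera images.
- board: The only board with parts on it: green laminate 120 x 62 x 3 mm, 0.14 kg, parts up, on four 6 mm high feet. Origin: centre of its outline at the bottom of the feet (table height at the start). x along its length towards the terminal-block end, z up. Laminate underside at z 6 mm, top 9 mm. Long edges (y +-31 mm) are bare: grip it across its 62 mm width at mid-length.
- board_mid (a point): Centre of the laminate's underside, 6 mm above the board's origin; axes as the board. Feet (7 mm across) are at x +-30, y +-22 mm. Parts stay within y +-25 mm and rise at most 22 mm over the laminate: black capacitors and chips, at the -x end an aluminium heat sink 16 x 44 x 22 mm.
- board_terminals (a point): Laminate underside below the grey six-screw terminal block (11 x 50 x 12 mm high), 50 mm from board_mid along the board's +x; axes as the board.
- holder_mid (a point): On the turning axis of the board holder (bolted down), 82 mm above the bench = top of the jaws' steps. Axes turn with the holder: x along the rail from the fixed jaw (-x) to the sliding jaw (+x), z up. Clamped right, board_mid lies here and the board's x points along -x. Rail 16 mm wide, top 68 mm over the bench, x -128 to +132 mm; foot 184 mm across.
- fixed_face (a point): Foot of the fixed jaw's upright face, x = -60 mm from holder_mid, same height and axes. Both jaws are 70 mm wide (y); uprights 14 mm thick, 14 mm above the steps. At the foot of each face a level step 16 mm deep reaches towards the other jaw: the ends of the board's laminate rest on the two steps. The sliding jaw's face is at x = +60 mm + joint jaw.
- holder_head (a joint): Turn of the holder about its vertical axis, rad: 0 = loading stop, where it starts; grows clockwise seen from above. A sprung roller clicks between the lobes of the index plate every 0.785 rad (stops 0, 0.785, 1.571, 2.356); released within 0.3 rad of a stop it pulls itself in. Leaving a stop takes about 0.5 N m, 4 to 6 N at the handle. Wanted: 1.571. Travel -0.75 to 2.7.
- handle_top (a point): Top centre of the holder's upright black handle: a round grip 24 mm across, fixed on the rail at x = -112 mm from holder_mid, reaching from 92 to 148 mm above the bench. Axes as holder_mid.
- jaw (a joint): Opening of the sliding jaw, m: 0 = upright faces 120 mm apart (just touching the board), larger = further open; travel -0.020 to 0.024, starts at 0.007 to 0.015. It stays where it is left; about 3 N along the rail moves it.
- jaw_tab (a point): Top centre of the finger tab on the sliding jaw: a plate 8 mm thick (along the rail), 30 mm wide, its top 120 mm above the bench, 24 mm over the upright. Its outer side, 4 mm further along holder_mid's +x, is flush with the outer side of the upright below (70 mm wide, 72 to 96 mm over the bench): the jaw can be pushed there from outside. Axes as holder_mid.
- copper_spool: Bystander: spool of copper wire standing upright, 90 mm across, 100 mm high; origin at the centre of its underside.
- transformer: Bystander: small mains transformer, 66 x 48 x 56 mm high; origin at the centre of its underside.
- pliers: Bystander: pliers with black grips lying flat, 150 mm long, 14 mm high; origin at mid-length.
- screwdriver: Bystander: grey-handled screwdriver, 170 mm long, 26 mm high; origin at mid-length.
- solder_reel: Bystander: reel of solder, 62 mm across, 42 mm high; origin at the centre of its underside.
- multimeter: Bystander: hand-held meter lying flat, 170 x 82 x 48 mm high; origin at the centre of its underside.
- bare_panel: Bystander: bare circuit panel without parts, 100 x 150 x 4 mm; origin at the centre of its underside.
Things that resemble listed ones, but are neither listed nor needed, are in the scene too. What is shaped like the board but red or white is not meant.

How it is judged:
By the outcome, as a careful person would: the job done as asked, in the order asked, and still so for the second after the job is handed in, with the robot touching nothing.
It also fails if it takes over 64 s, if anything falls off the work surface, if the arm or the gripper's body presses on something with over 40 N, if the wrist force passes 120 N, or if a joint passes its speed limit or range.

## Working session

There is one attempt and no reset: what is moved stays moved. The work goes in short steps, each a Python script; the robot and the scene stay as the last script left them, time stands still between calls to the robot, and variables do not carry over. Pictures are saved under pics/ and viewed, and the job is handed in when it is done.

```bash
mkdir -p pics; cat > h.py <<'E'
import numpy as np, cv2
from bench import robot
from scipy.spatial.transform import Rotation as R
import json
def snap(name,tag):
    d=robot.get_image(name); cv2.imwrite(f'pics/{tag}.png',d['img'])
    m={k:(np.array(v).tolist() if k!='img' else None) for k,v in d.items()}
    json.dump(m,open(f'pics/{tag}.json','w')); return d
def load(tag): return json.load(open(f'pics/{tag}.json'))
def rot(m):
    o=np.array(m['orientation'],float)
    if o.shape==(3,3): return o
    if o.size==4: return R.from_quat(o).as_matrix()
    return R.from_euler('xyz',o).as_matrix()
def ray(tag,px):
    m=load(tag); f=200/np.tan(np.radians(m['fovy'])/2)
    d=np.array([(px[0]-m['cx'])/f,(px[1]-m['cy'])/f,1.]); d=rot(m)@d
    return np.array(m['eye']),d/np.linalg.norm(d)
def atz(tag,px,z):
    e,d=ray(tag,px); return e+d*(z-e[2])/d[2]
def tri(obs):
    A=np.zeros((3,3));b=np.zeros(3)
    for t,p in obs:
        e,d=ray(t,p);P=np.eye(3)-np.outer(d,d);A+=P;b+=P@e
    x=np.linalg.solve(A,b)
    return x,[np.linalg.norm((np.eye(3)-np.outer(d,d))@(x-e)) for e,d in (ray(t,p) for t,p in obs)]
def proj(tag,X):
    m=load(tag); f=200/np.tan(np.radians(m['fovy'])/2)
    c=rot(m).T@(np.array(X)-np.array(m['eye'])); return [m['cx']+f*c[0]/c[2],m['cy']+f*c[1]/c[2]]
def crop(tag,x0,y0,x1,y1,s,out):
    im=cv2.imread(f'pics/{tag}.png')[y0:y1,x0:x1]
    cv2.imwrite(f'pics/{out}.png',cv2.resize(im,None,fx=s,fy=s,interpolation=cv2.INTER_CUBIC))
E
python3 - <<'E'
from h import *
for n in ('side','top','wrist'):
    d=snap(n,n+'0'); print(n,d['fovy'],d['cx'],d['cy'],d['eye'],d['orientation'])
print(robot.current_t())
E
```

```text
side 42.51614142961069 315.59768087618 204.69104650780903 [197.42284788 849.65739606 998.6900673 ] [-2.35192163  0.00643861 -2.82403136]
top 54.82747142703105 319.18718718421724 201.64954795444555 [ 460.17238263  -25.06769139 1091.2810981 ] [-3.07994158  0.0129068  -1.57125836]
wrist 58.92754116726044 318.3171756727255 201.6834633947413 [ 288.67657183 -472.18500797  383.34033077] [ 2.90002138e+00  1.87820733e-03 -1.13990642e+00]
0.15
```

View pics/top0.png

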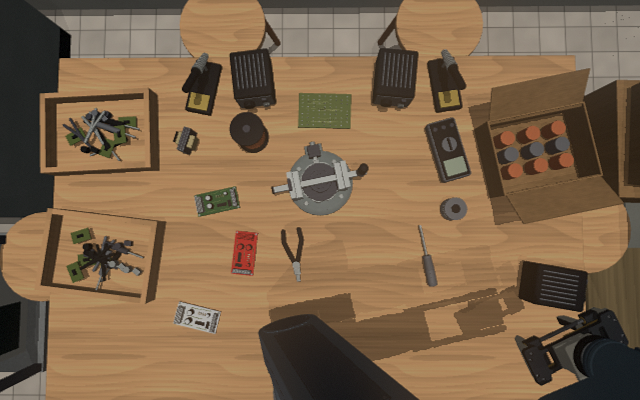

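View pics/side0.png

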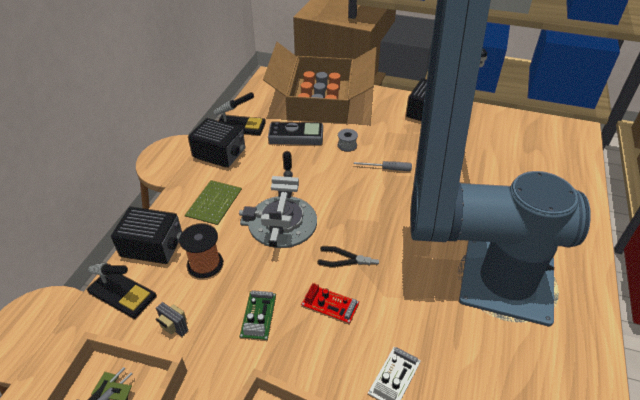

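View pics/wrist0.png

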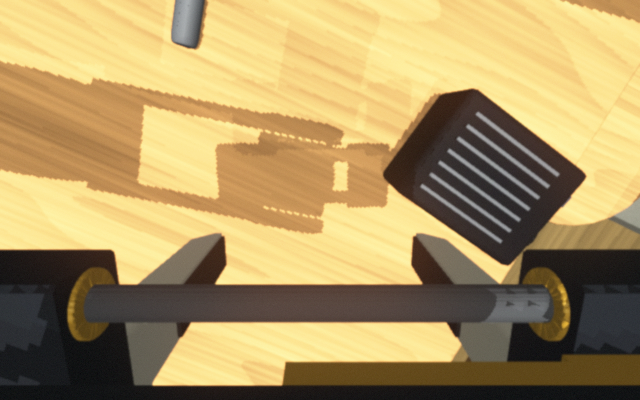

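Candidates in the top view: the green populated board (217,201) matches the description. The red board (245,253), the white board (198,317), the bare green panel (325,110) and the scraps in the bins (~(100,130), (100,255)) do not. I'll check it in close crops.

```bash
python3 - <<'E'
from h import *
crop('top0',180,175,260,225,9,'c_board_top')
crop('top0',260,130,380,220,6,'c_hold_top')
crop('side0',225,280,290,345,8,'c_board_side')
crop('side0',230,140,325,250,5,'c_hold_side')
for p in [(217,201)]: print(atz('top0',p,9))
print(atz('top0',(362,170),148),atz('top0',(280,188),120),atz('top0',(319,182),82))
E
```

```text
[529.19252801 277.28609031   9.        ]
[ 596.28376007 -118.28255814  148.        ] [554.90014217  86.68169439 120.        ] [574.27953903 -11.60059806  82.        ]
```

View pics/c_board_top.png

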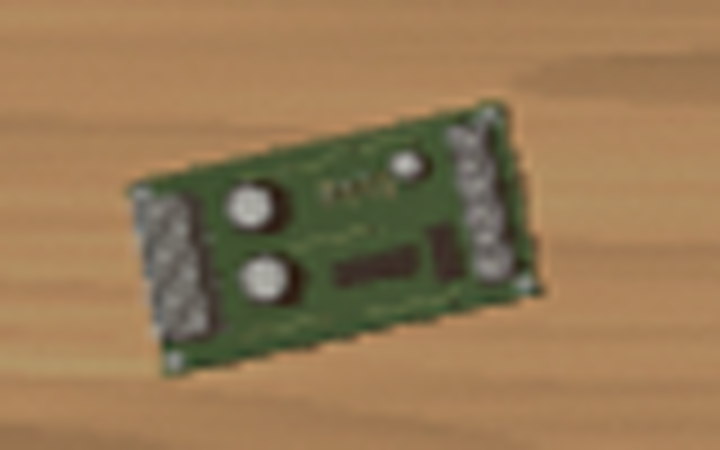

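View pics/c_hold_top.png

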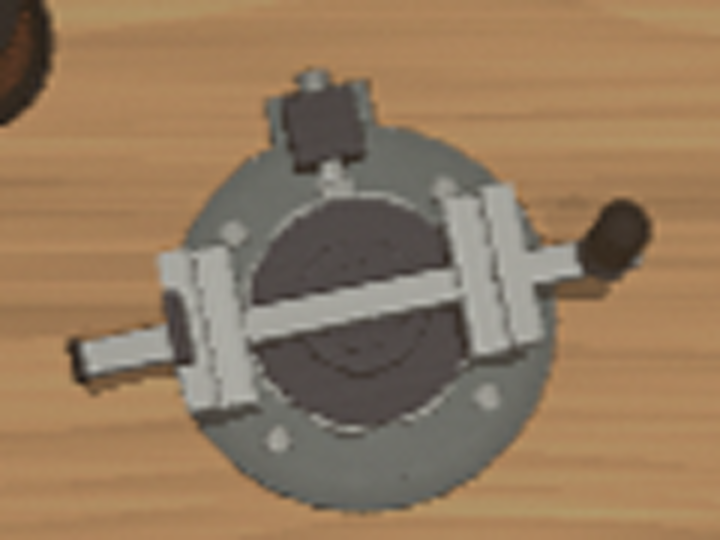

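View pics/c_board_side.png

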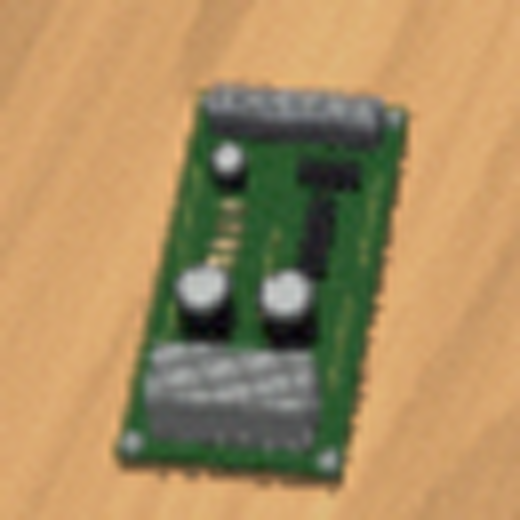

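View pics/c_hold_side.png

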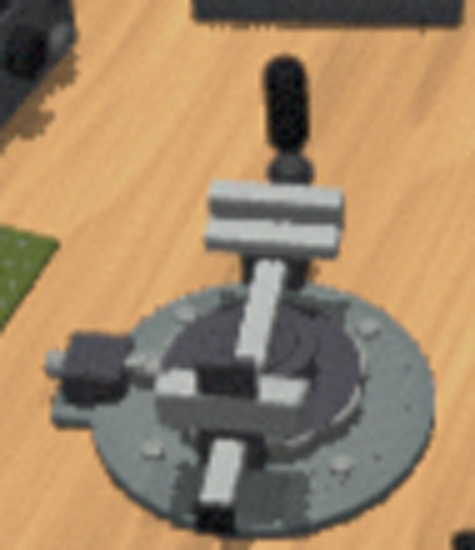

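The board (217,201) is green with parts on it. Its heat sink is at the left end (19 px from the edge) and its terminal block at the right, so board +x points towards world −y, the same side as the handle. The handle is at about (362,169) and the sliding jaw with its tab at about (290,185).

```bash
python3 - <<'E'
from h import *
c=[(194.4,195.6),(235.9,186.3),(240,207.4),(198.7,216.7)]
P=np.array([atz('top0',p,9)[:2] for p in c]);print(P)
print('len',np.linalg.norm(P[0]-P[1]),np.linalg.norm(P[3]-P[2]),'wid',np.linalg.norm(P[0]-P[3]),np.linalg.norm(P[1]-P[2]),P.mean(0))
v=P[1]-P[0]+P[2]-P[3];a=np.arctan2(v[1],v[0]);print('ang',a)
# side
cs=[(203,90),(405,110),(338,478),(120,460)]
print(np.array([atz('side0',(225+x/8,280+y/8),9)[:2] for x,y in cs]))
print(robot.current_eef_rot())
# holder tops
for n,(x,y),z in [('handle',(622,228),148),('railtip L',(75,362),68),('fix face/step a',(442,195),96),('spool',None,0)] if 0 else [('handle',(622,228),148),('railL',(78,362),68)]:
    print(n,atz('top0',(260+x/6,130+y/6),z))
# tool yaw test
for yaw in (a,a+np.pi/2,a+np.pi,a-np.pi/2):
    yw=(yaw+np.pi)%(2*np.pi)-np.pi
    q=robot.inverse_kinematics([P.mean(0)[0],P.mean(0)[1],200],[np.pi,0,yw]); print(yw,None if q is None else np.round(q,2))
E
```

```text
[[544.57029045 341.64024712]
 [570.76612265 224.32927401]
 [511.04314194 211.9765307 ]
 [484.94492005 328.3099589 ]]
len 120.20019149990725 119.22492902765997 wid 61.09731074051782 60.987086274434446 [527.83111877 276.56400269]
ang -1.350606270013063
[[570.63490206 223.32415632]
 [511.81118266 211.72074879]
 [485.16998602 329.540849  ]
 [543.5550228  342.71860655]]
[-3.14026112e+00 -2.62653717e-04  4.30854165e-01]
handle [ 601.229887   -122.41418141  148.        ]
railL [553.75312562 111.32956081  68.        ]
-1.350606270013063 [ 0.3   0.35  1.45  0.    1.34 -3.07]
0.22019005678183357 [ 0.3   0.35  1.45 -0.    1.34  1.65]
1.7909863835767297 [ 0.3   0.35  1.45 -0.    1.34  0.08]
-2.9214025968079596 [ 0.3   0.35  1.45  0.    1.34 -1.5 ]
```

Both views agree to about 1 mm at z = 9, and the sizes match (120 × 61). Next I take wrist views of the holder on the way.

```bash
python3 - <<'E'
from h import *
robot.move_ptp([550,-190,290],[np.pi,0,1.791]); snap('wrist','w1')
robot.move_ptp([570,-100,290],[np.pi,0,1.791]); snap('wrist','w2')
print(robot.current_t(), robot.current_tcp_pos())
E
```

```text
2.3583 [ 569.85488502 -100.86868355  289.91362436]
```

View pics/w1.png

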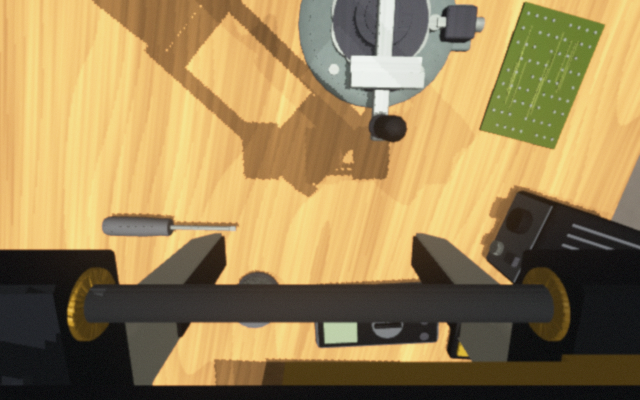

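View pics/w2.png

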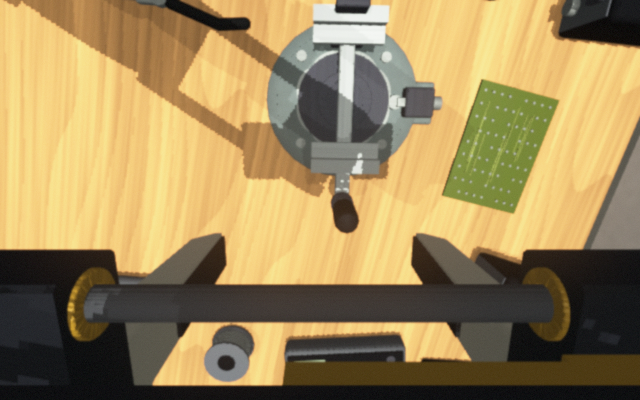

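```bash
python3 - <<'E'
from h import *
crop('w2',260,0,450,140,4,'c_w2a'); crop('w2',280,120,420,245,5,'c_w2b'); crop('w1',290,0,490,150,4,'c_w1')
E
```

```text
(no output)
```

View pics/c_w2a.png

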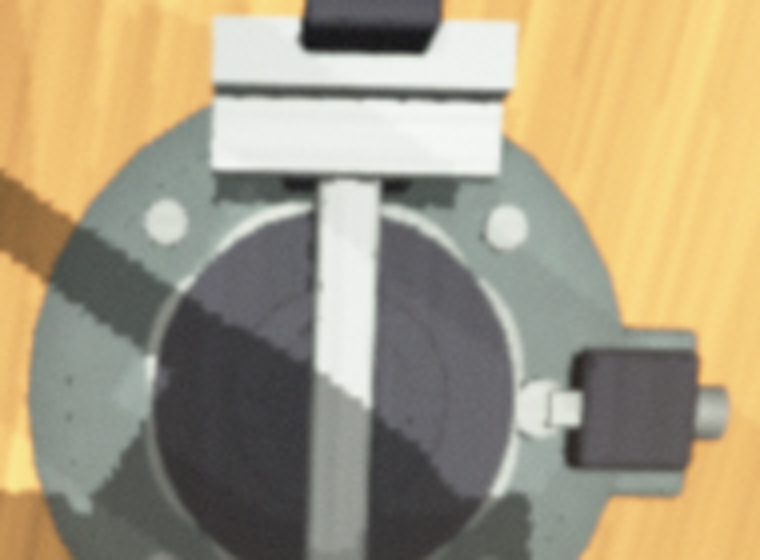

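View pics/c_w2b.png

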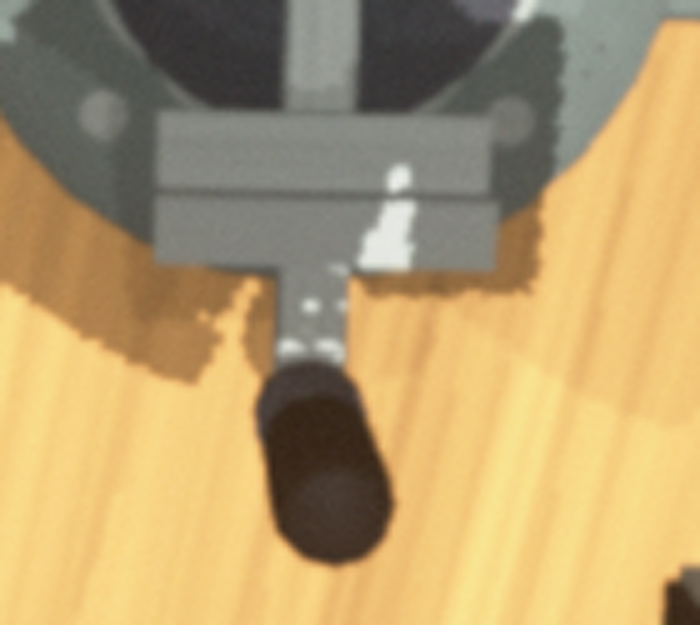

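View pics/c_w1.png

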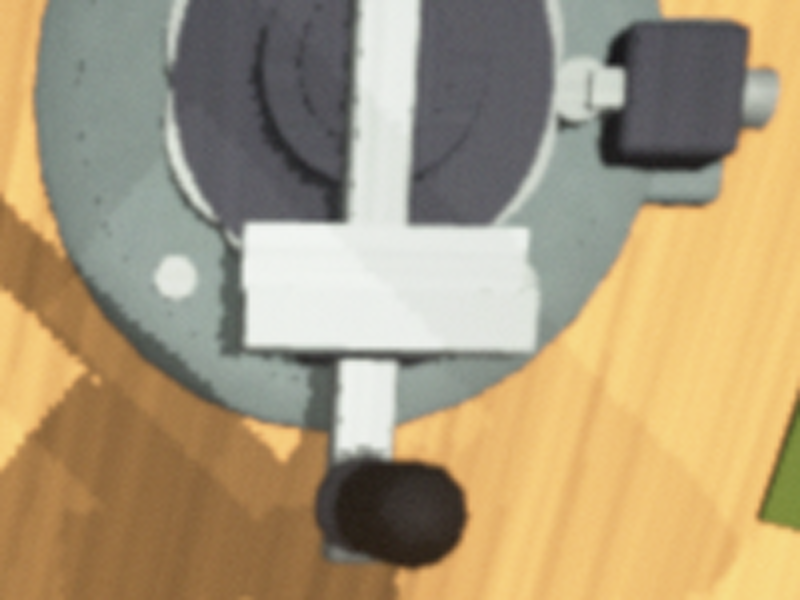

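```bash
python3 - <<'E'
from h import *
t=lambda n,o:print(n,*[np.round(v,1) for v in tri(o)])
t('handle',[('w1',(393.3,128)),('w2',(347.6,222)),('top0',(363.7,168))])
t('handle wrist only',[('w1',(393.3,128)),('w2',(347.6,222))])
t('stepL',[('w1',(351.25,55.5)),('w2',(311.4,142))])
t('stepR',[('w1',(422,57)),('w2',(378.8,143.6))])
t('upL',[('w1',(351.25,87)),('w2',(310.4,172.4))])
t('upR',[('w1',(424,88.75)),('w2',(379.4,174.4))])
g={}
for n,tag,p,z in [('fL','w2',(311.4,142),82),('fR','w2',(378.8,143.6),82),('fL1','w1',(351.25,55.5),82),('fR1','w1',(422,57),82),('sL','w2',(313,42),82),('sR','w2',(385,43.75),82),
  ('foL','w2',(310.4,172.4),96),('foR','w2',(379.4,174.4),96),('soL','w2',(314,3.75),96),('soR','w2',(389.5,5.5),96)]:
    g[n]=atz(tag,p,z)[:2]; print(n,np.round(g[n],1))
f=(g['fL']+g['fR'])/2; s=(g['sL']+g['sR'])/2; v=s-f; L=np.linalg.norm(v);u=v/L
print('f',f,'s',s,'gap',L,'-> jaw',L-88,'ang',np.arctan2(u[1],u[0]))
w=g['fR']-g['fL'];print('perp ang',np.arctan2(w[1],w[0])+np.pi/2)
print('mid',f+44*u)
H=tri([('w1',(393.3,128)),('w2',(347.6,222)),('top0',(363.7,168))])[0][:2]
print('mid from handle',H+112*u)
# top: step edges
o=lambda x,y:(260+x/6,130+y/6)
for n,p,z in [('fix step a',(442,200),82),('fix step b',(478,357),82),('sl step a',(225,247),82),('sl step b',(257,403),82),('rail L',(78,362),68)]: print(n,np.round(atz('top0',o(*p),z)[:2],1))
E
```

```text
handle [ 601.5 -123.8  141.8] [1.3 0.8 0.9]
handle wrist only [ 601.2 -124.1  141.9] [1. 1.]
stepL [553.6 -64.8  82.2] [0. 0.]
stepR [622.4 -51.   81.7] [0.3 0.3]
upL [559.6 -94.5  93.7] [0.3 0.3]
upR [629.2 -80.8  94.1] [0.1 0.1]
fL [553.6 -64.8]
fR [622.6 -51. ]
fL1 [553.6 -64.8]
fR1 [622.1 -51. ]
sL [534.4  29.9]
sR [603.5  43.8]
foL [559.2 -94. ]
foR [628.7 -80.6]
soL [529.   59.5]
soR [597.1  73.2]
f [588.09669124 -57.92194213] s [568.93224167  36.85677312] gap 96.69685099454607 -> jaw 8.696850994546068 ang 1.7703083332590759
perp ang 1.7681845005958767
mid [579.37628543 -14.79475207]
mid from handle [579.28978415 -13.97510199]
fix step a [623.7 -50.3]
fix step b [554.4 -65.9]
sl step a [603.1  45.1]
sl step b [534.3  30.9]
rail L [553.8 111.3]
```

The holder geometry is consistent. Step height measures 82, the mid from the handle agrees with the mid from the jaws to 1 mm, and the jaw is open about 8.7 mm. Next I look at the board with the wrist camera and check the spool's clearance.

```bash
python3 - <<'E'
from h import *
print('spool top', atz('top0',(249,132),100), np.linalg.norm(atz('top0',(249,132),100)[:2]-[579.4,-14.7]))
robot.move_ptp([515,215,190],[np.pi,0,1.791]); snap('wrist','w3')
print(robot.current_t())
crop('w3',200,0,440,230,3,'c_w3')
E
```

```text
spool top [703.80834007 170.89083378 100.        ] 223.43095726091482
3.675
```

View pics/w3.png

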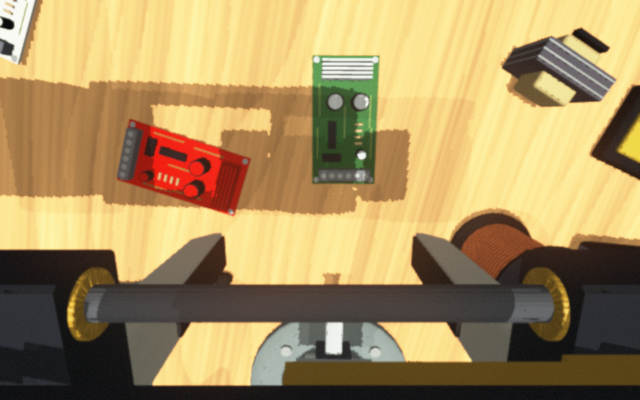

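View pics/c_w3.png

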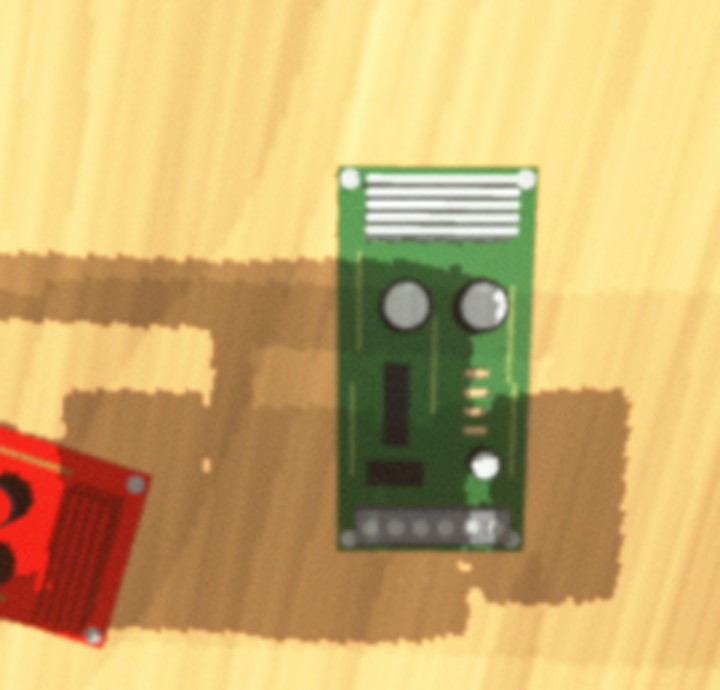

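```bash
python3 - <<'E'
from h import *
P=np.array([atz('w3',(200+x/3,y/3),9)[:2] for x,y in [(338,167),(537,167),(522,550),(338,548)]])
print(P,np.linalg.norm(np.roll(P,-1,0)-P,axis=1),P.mean(0))
v=P[2]-P[1]+P[3]-P[0];print(np.arctan2(v[1],v[0]))
print(np.round(tri([('top0',(194.4,195.6)),('side0',(225+120/8,280+460/8)) ,('w3',(200+537/3,167/3))]) [0],1))
for z in (160,):
  for p,yw in (([579.4,-14.7,z],1.769),([601.5,-124,z],1.769),([469,-37,z],1.769-np.pi/2)): 
    q=robot.inverse_kinematics(p,[np.pi,0,yw]);print(np.round(q,2))
E
```

```text
[[484.59424043 327.90771454]
 [543.90101562 341.11884204]
 [569.65128671 225.00594895]
 [509.8439411  212.39629017]] [ 60.76041042 118.93393293  61.12218979 118.23889607] [526.99762097 276.60719892]
-1.354070510530619
[544.3 341.8   7.3]
[-0.22  0.36  1.55  0.    1.24 -0.42]
[-0.38  0.41  1.46  0.    1.27 -0.58]
[-0.32  0.17  1.81 -0.    1.17  1.06]
```

Wrist, top and side views agree: centre (527.5, 276.6), angle −1.353. Now the grasp.

```bash
python3 - <<'E'
from h import *
o=[np.pi,0,-1.353+np.pi]
robot.move_ptp([527.5,276.6,60],o)
print(robot.move_linear([527.5,276.6,3],speed=80,f_stop=8), robot.current_tcp_pos())
robot.move_gripper(0.0)
print('w',robot.current_gripper_width()*93, robot.current_tcp_pos(),robot.current_contact_force())
robot.move_linear([527.5,276.6,60],speed=100)
print('w',robot.current_gripper_width()*93,robot.current_contact_force(),robot.current_t())
snap('wrist','w4'); snap('side','s4')
crop('side0',0,0,1,1,1,'x')
crop('s4',180,200,340,340,5,'c_s4')
E
```

```text
False [527.85496836 276.73760381   3.30049006]
w 61.09259467576589 [527.60441871 276.64936123   3.16749038] [ 0.4571066  -1.04130437  2.16203904]
w 61.13194472101303 [ 0.22385748  0.76291822 -1.57536771] 6.5083
```

View pics/w4.png

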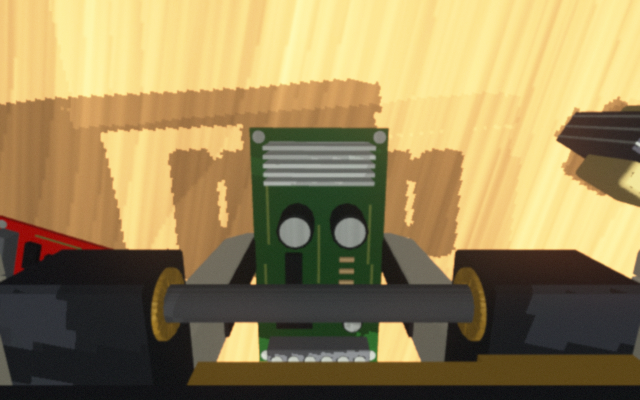

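View pics/c_s4.png

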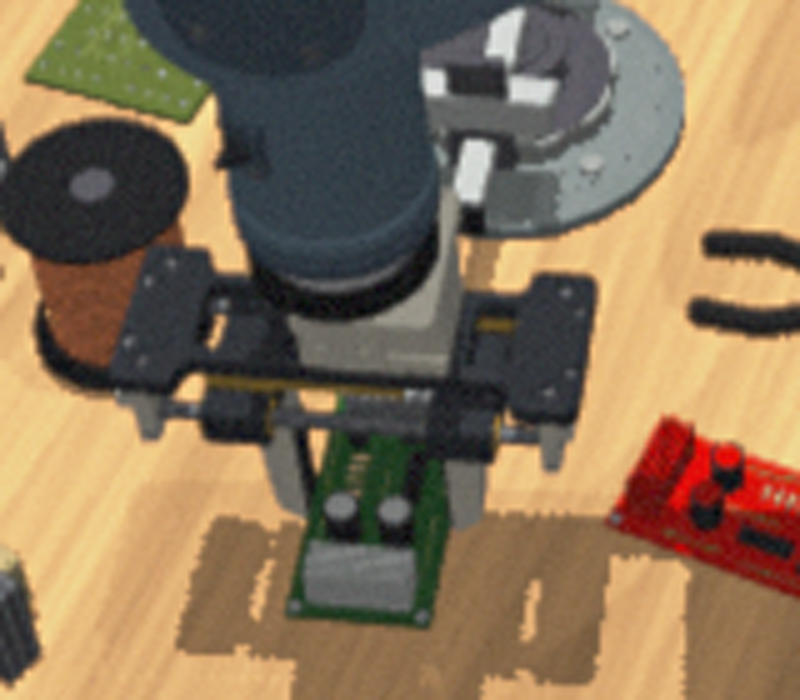

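The board is held level (width 61 mm) with the heat sink at the far end. I carry it to just above the holder.

```bash
python3 - <<'E'
from h import *
a=1.769;u=np.array([np.cos(a),np.sin(a)]);t=np.array([579.4,-14.7])+4.2*u
robot.move_linear([527.5,276.6,200],speed=250)
o=[np.pi,0,a]
robot.move_ptp([*t,200],o)
robot.move_linear([*t,110],speed=150)
snap('wrist','w5');snap('side','s5');snap('top','t5')
print(t,robot.current_tcp_pos(),robot.current_gripper_width()*93,robot.current_t())
crop('s5',220,120,340,250,5,'c_s5');crop('t5',250,120,390,230,5,'c_t5')
E
```

```text
[578.57298434 -10.58222814] [579.53689367 -10.56879786 111.36853397] 60.90304824676302 9.3417
```

View pics/w5.png

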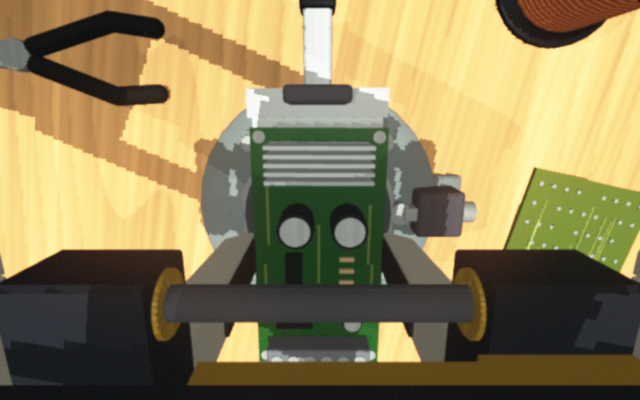

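View pics/c_s5.png

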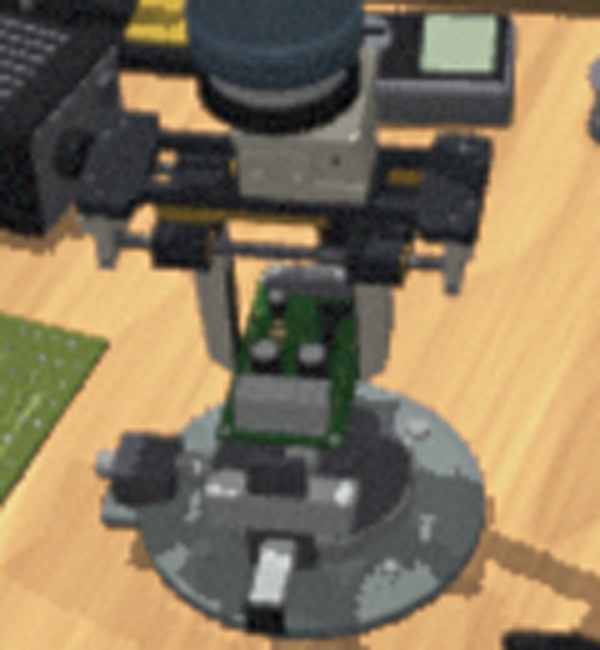

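View pics/c_t5.png

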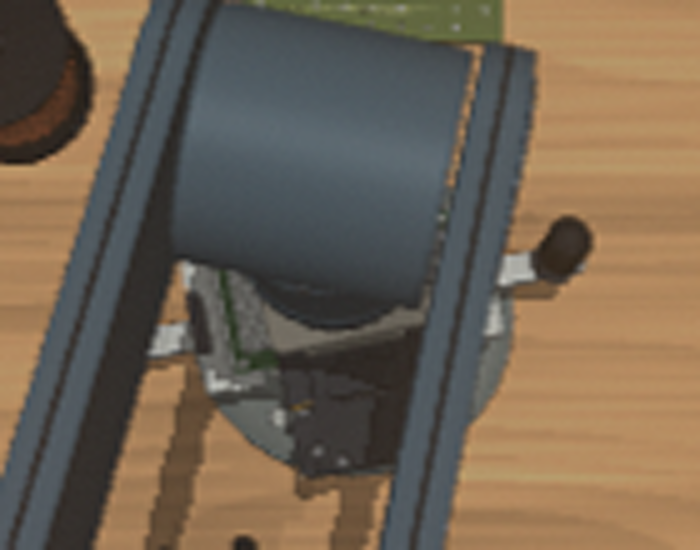

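```bash
python3 - <<'E'
from h import *
a=1.769;u=np.array([np.cos(a),np.sin(a)]);v=np.array([u[1],-u[0]]);m=np.array([579.4,-14.7])
for p,z in [((250,128),117.2),((388,128),117.2),((246,88),96),((389,88),96),((283,94),120),((352,94),120)]:
    X=atz('w5',p,z)[:2]-m; print(p,round(X@u,1),round(X@v,1))
crop('w5',230,70,410,200,4,'c_w5')
E
```

```text
(250, 128) 64.7 -30.3
(388, 128) 64.7 30.4
(246, 88) 82.9 -35.3
(389, 88) 83.0 34.1
(283, 94) 78.9 -15.2
(352, 94) 78.9 14.0
```

View pics/c_w5.png

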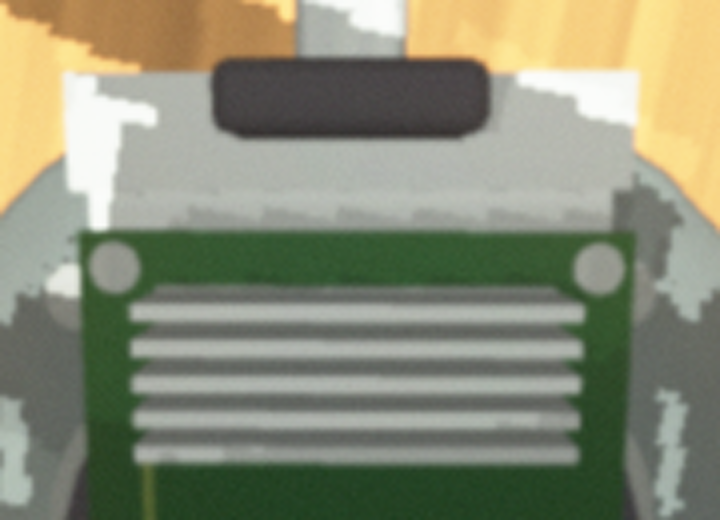

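The board end is at +64.7 and the jaw face at about +69, squarely aligned and laterally within 0.6 mm. Lowering now.

```bash
python3 - <<'E'
from h import *
a=1.769;u=np.array([np.cos(a),np.sin(a)]);t=np.array([579.4,-14.7])+4.2*u
robot.sleep(0.2); print(robot.current_tcp_pos(),robot.current_contact_force())
robot.move_linear([*t,86],speed=100)
hit=robot.move_linear([*t,76.5],speed=20,f_stop=4)
print(hit,robot.current_tcp_pos(),robot.current_contact_force())
robot.move_gripper(1.0); robot.sleep(0.2)
print(robot.current_gripper_width(),robot.current_contact_force(),robot.current_t())
snap('wrist','w6');snap('side','s6');crop('s6',220,120,340,250,5,'c_s6')
E
```

```text
[578.90307744 -10.68619683 110.66813381] [-1.15554867 -0.33061419 -0.97513778]
True [579.00392849 -10.66228227  79.11391809] [-0.53807422 -0.25906612  4.47909485]
1.0031918827694732 [ 0.1234457   0.45194363 -0.31639835] 11.2583
```

View pics/w6.png

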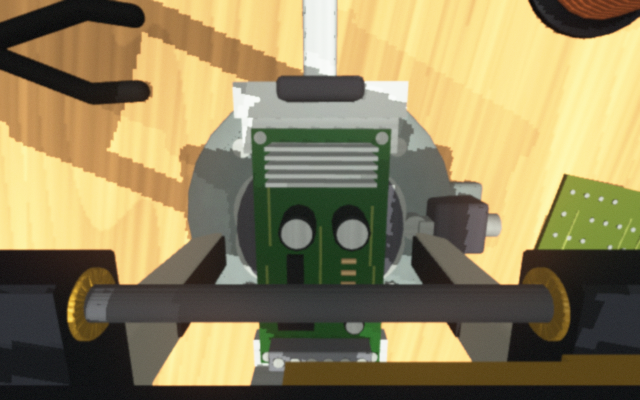

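View pics/c_s6.png

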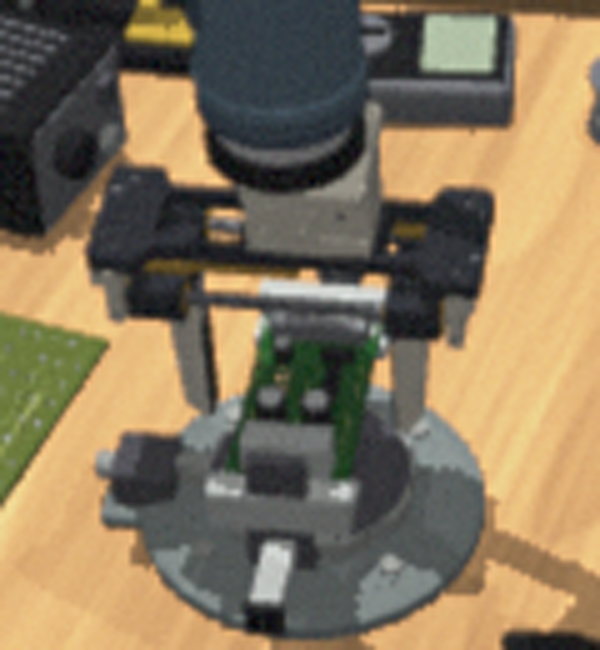

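Contact came at z 79.1 against 79.2 predicted, so the board rests on the steps. Now I push the jaw home.

```bash
python3 - <<'E'
from h import *
a=1.769;u=np.array([np.cos(a),np.sin(a)]);m=np.array([579.4,-14.7]);o=[np.pi,0,a]
t=m+4.2*u
robot.move_linear([*t,180],speed=250)
snap('wrist','w7')
robot.move_gripper(0.0)
p=m+112*u
robot.move_ptp([*p,150],o); robot.move_linear([*p,84],speed=120); robot.sleep(0.2)
print(robot.current_contact_force(),(robot.current_tcp_pos()[:2]-m)@u)
e=m+72*u
hit=robot.move_linear([*e,84],speed=25,f_stop=12)
X=robot.current_tcp_pos();print(hit,(X[:2]-m)@u,robot.current_contact_force(),robot.current_t())
robot.sleep(0.2)
X=robot.current_tcp_pos();print((X[:2]-m)@u,robot.current_contact_force())
snap('side','s8');crop('s8',220,120,340,250,5,'c_s8')
E
```

```text
[ 0.0979153  -0.6607454  -0.96015235] 111.78210577596774
True 83.6533126565053 [0.66518914 2.06839453 1.49377747] 15.9583
83.68478346664013 [-0.54371473 -0.90552541 -0.0730296 ]
```

View pics/c_s8.png

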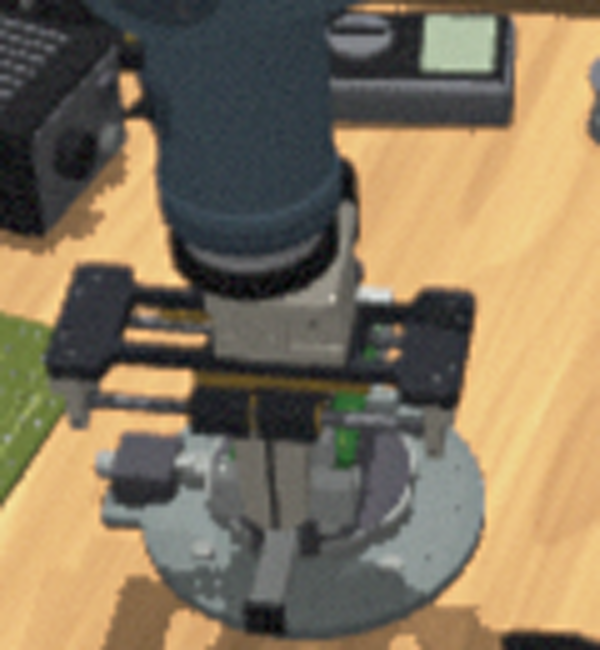

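View pics/w7.png

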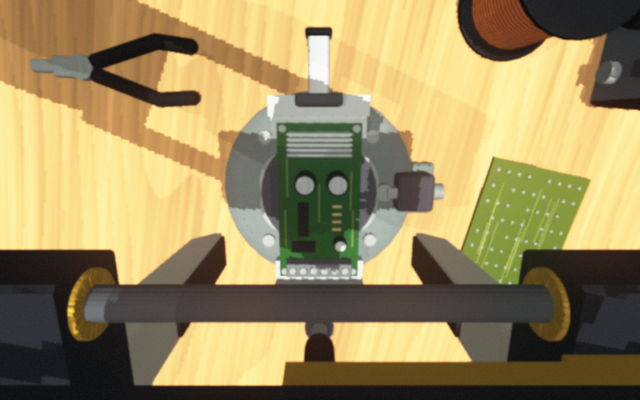

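```bash
python3 - <<'E'
from h import *
a=1.769;u=np.array([np.cos(a),np.sin(a)]);m=np.array([579.4,-14.7])
e=m+76*u
hit=robot.move_linear([*e,84],speed=15,f_stop=15)
X=robot.current_tcp_pos();print(hit,(X[:2]-m)@u,robot.current_contact_force(),robot.current_t())
p=m+100*u
robot.move_linear([*p,84],speed=100)
robot.move_linear([*p,170],speed=250)
robot.move_gripper(0.35)
robot.move_ptp([*(m-40*u),200],[np.pi,0,a])
snap('wrist','w9');snap('side','s9');crop('s9',220,120,340,250,5,'c_s9')
robot.move_ptp([*(m-112*u),200],[np.pi,0,a]); snap('wrist','w10'); snap('top','t10')
print(robot.current_t())
crop('w10',220,0,420,220,3.6,'c_w10')
E
```

```text
True 83.8454326202433 [0.07057553 2.38496505 0.72351855] 16.5667
19.3083
```

View pics/w9.png

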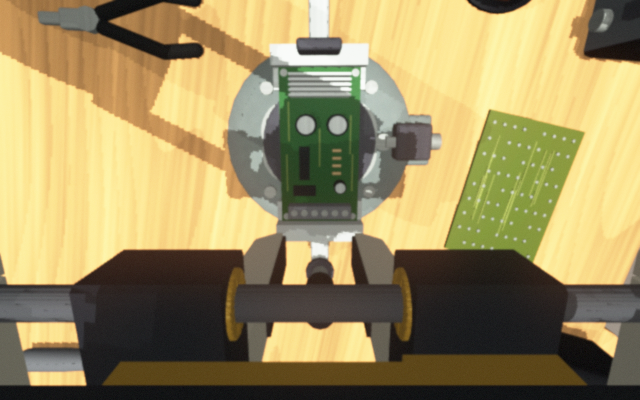

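View pics/c_w10.png

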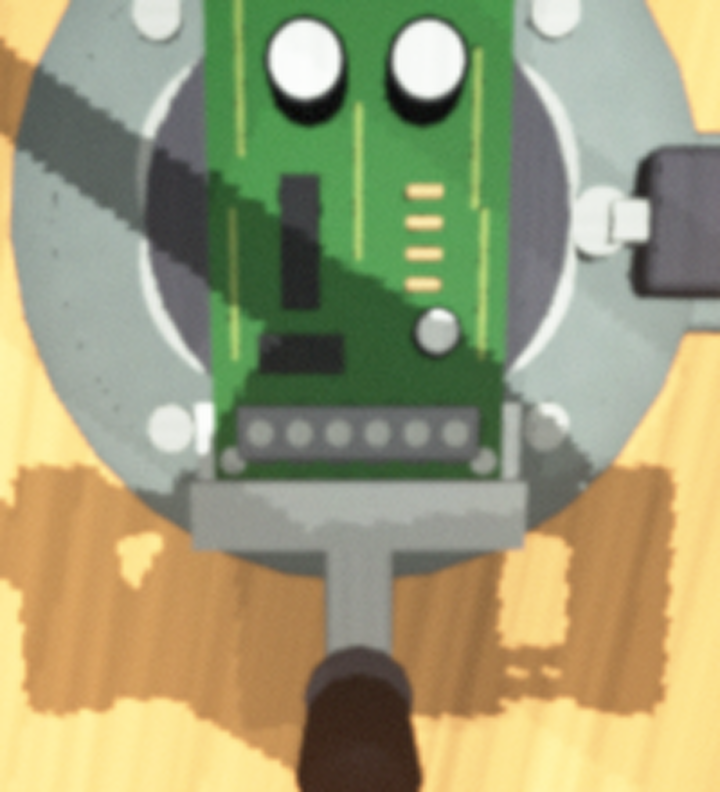

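View pics/c_s9.png

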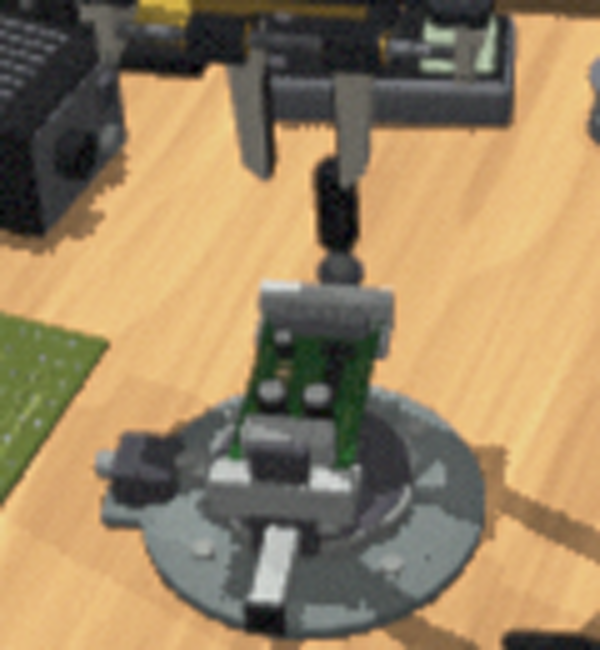

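```bash
python3 - <<'E'
from h import *
crop('w9',260,30,380,130,6,'c_w9a');crop('w9',260,180,380,250,6,'c_w9b')
E
```

```text
(no output)
```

View pics/c_w9a.png

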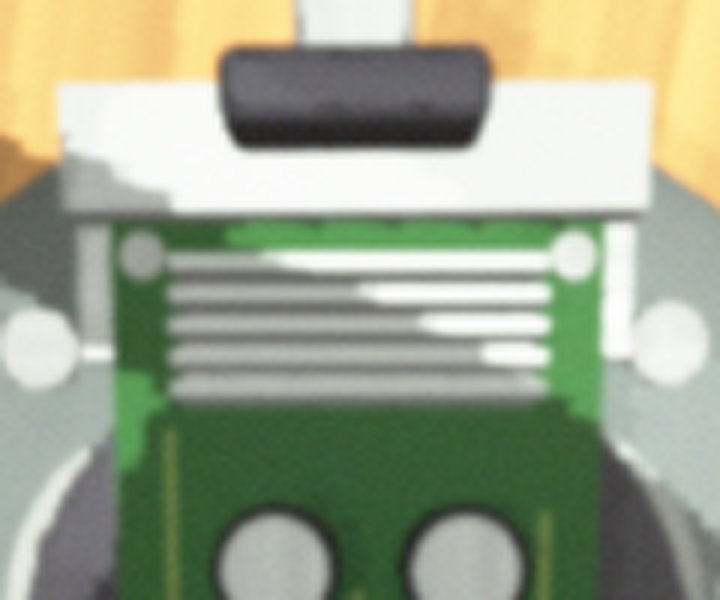

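View pics/c_w9b.png

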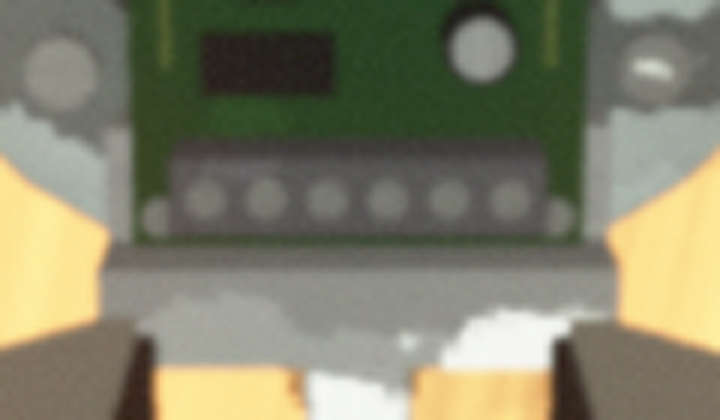

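```bash
python3 - <<'E'
from h import *
a=1.769;u=np.array([np.cos(a),np.sin(a)]);v=np.array([u[1],-u[0]]);m=np.array([579.4,-14.7])
def q(n,p,z,y0,s=6,tag='w9',x0=260):
    X=atz(tag,(x0+p[0]/s,y0+p[1]/s),z)[:2]-m; print(n,round(X@u,1),round(X@v,1))
q('slide outer L',(58,80),96,30);q('slide outer R',(653,80),96,30)
q('slide inner top L',(65,212),96,30);q('R',(645,214),96,30)
q('slide step edge L',(80,355),82,30);q('slide step edge R',(635,355),82,30)
q('fixed inner top L',(102,268),96,180);q('R',(615,268),96,180)
q('fixed face foot',(102,238),85,180);
q('board end term',(135,243),85,180);q('board end term',(583,243),85,180)
q('w10 board end',(215,480),85,0,3.6,'w10',220);q('w10 jaw top',(192,483),96,0,3.6,'w10',220)
q('board y L',(118,500),85,30);q('board y R',(604,500),85,30);
E
```

```text
slide outer L 74.6 -35.3
slide outer R 74.4 34.6
slide inner top L 59.9 -35.0
R 59.6 34.2
slide step edge L 44.6 -35.4
slide step edge R 44.5 35.3
fixed inner top L -59.4 -34.1
R -59.5 34.0
fixed face foot -58.5 -35.3
board end term -59.2 -30.8
board end term -59.3 30.9
w10 board end -59.8 -31.0
w10 jaw top -59.8 -34.6
board y L 26.6 -30.8
board y R 26.6 31.5
```

The board is snug: sliding face +59.8, fixed face −59.5, board end −59.3, lateral offset +0.3 mm. Now the swing, with the fingers caging the handle.

```bash
python3 - <<'E'
from h import *
a=1.769;m=np.array([579.4,-14.7])
P=lambda th:(m-112*np.array([np.cos(a-th),np.sin(a-th)]))
O=lambda th:[np.pi,0,a-th]
robot.move_ptp([*P(0),170],O(0))
print(robot.move_linear([*P(0),106],speed=100,f_stop=6))
robot.move_gripper(0.31); print('w',robot.current_gripper_width()*93,robot.current_contact_force())
mx=0
for th in np.linspace(0,1.60,15)[1:]:
    robot.move_linear([*P(th),106],O(th),speed=70)
    f=robot.current_contact_force(); print(round(th,2),np.round(f,1))
    if np.linalg.norm(f)>40: print('STOP');break
robot.move_linear([*P(1.571),106],O(1.571),speed=40); robot.sleep(0.3)
print(robot.current_contact_force(),robot.current_tcp_pos(),P(1.571),robot.current_t())
snap('side','s11');snap('wrist','w11');crop('s11',220,120,400,260,4,'c_s11')
E
```

```text
False
w 28.862911035667448 [-0.46744535 -0.31486547  0.29934284]
0.11 [-0.2 -0.3 -0.3]
0.23 [-0.1 -0.6  0.7]
0.34 [ 0.2  0.4 -0.3]
0.46 [ 0.3 -0.2 -0. ]
0.57 [-3.7  2.4  2.6]
0.69 [-4.2  2.2  3.8]
0.8 [-0.2 -0.5  0.3]
0.91 [ 0.   0.4 -0.9]
1.03 [-0.2  0.   0.3]
1.14 [ 0.9 -0.   1. ]
1.26 [-0.1  0.9 -0.7]
1.37 [ 0.2 -0.3 -0. ]
1.49 [-1.7  7.4  1.4]
1.6 [-0.2 -0.6 -0.5]
[-0.11955829  0.04305654  0.3983159 ] [469.57465205 -36.73443645 106.00497436] [469.58826092 -36.73138578] 25.8917
```

View pics/c_s11.png

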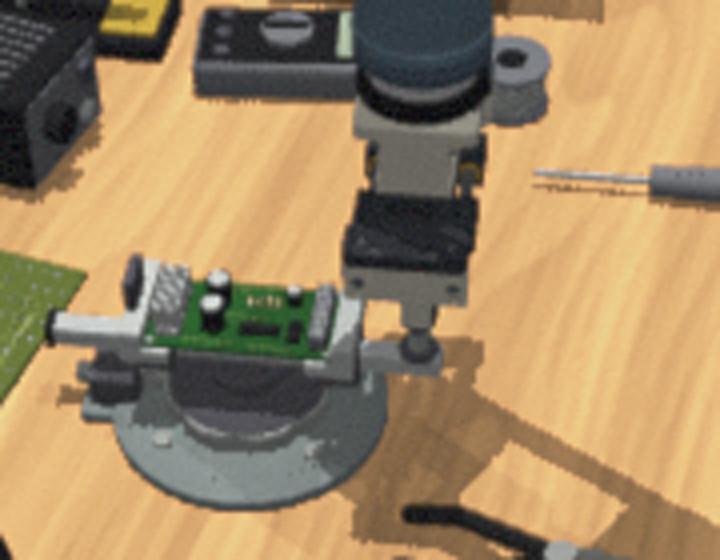

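View pics/w11.png

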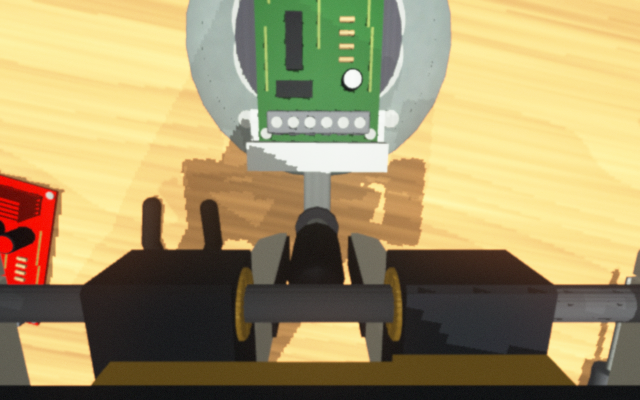

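The holder has turned and the handle is free in the cage with about zero force. I open, lift straight up, back away and check.

```bash
python3 - <<'E'
from h import *
a=1.769;m=np.array([579.4,-14.7])
O=[np.pi,0,a-1.571];p=np.array([469.6,-36.7])
robot.move_gripper(0.6)
robot.move_linear([*p,230],speed=200)
u=np.array([np.cos(O[2]),np.sin(O[2])])
robot.move_ptp([*(m-150*u),260],O);snap('wrist','w12')
robot.move_ptp([330,-330,300],O);robot.sleep(0.2);snap('top','t12');snap('side','s12')
print(robot.current_t(),robot.current_contact_force())
crop('t12',260,100,380,250,5,'c_t12');crop('w12',220,20,420,220,4,'c_w12')
E
```

```text
29.2417 [ 0.1639279  -0.31349189 -0.19829038]
```

View pics/t12.png

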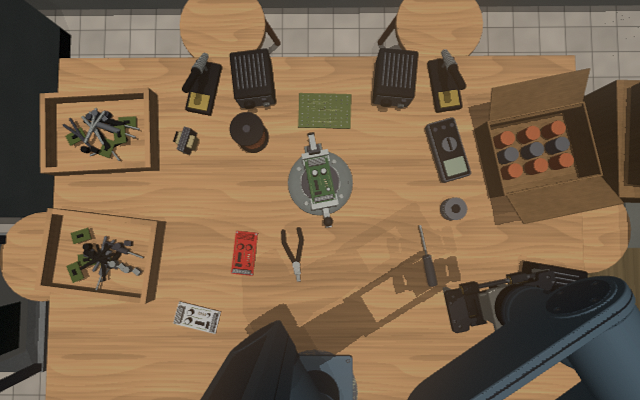

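View pics/w12.png

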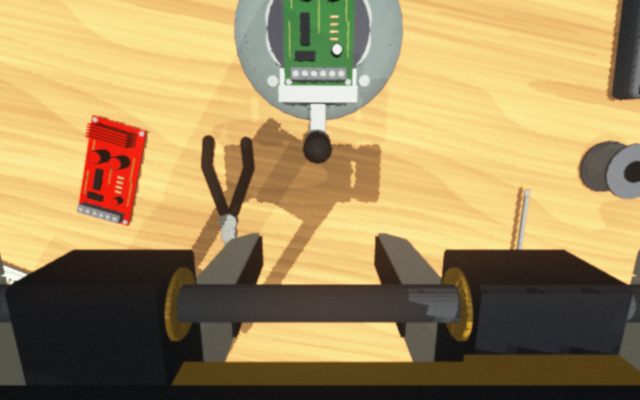

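View pics/c_w12.png

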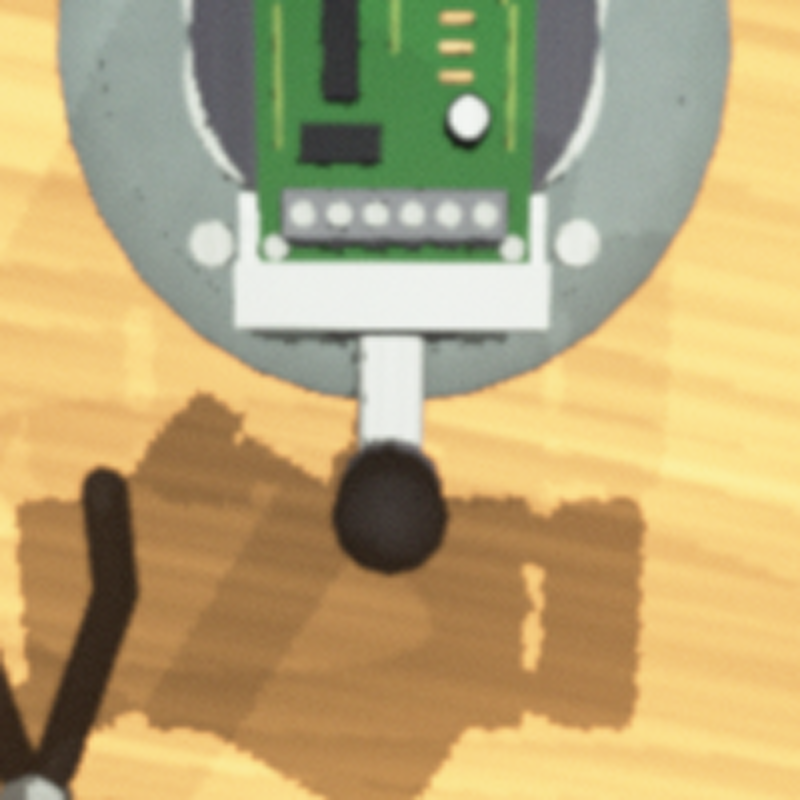

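View pics/s12.png

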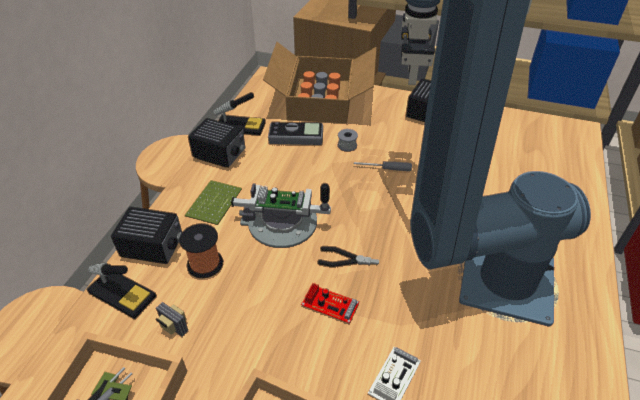

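```bash
python3 - <<'E'
from h import *
m=np.array([579.4,-14.7])
H=atz('w12',(220+390/4,20+510/4),146)[:2]; d=m-H; print(H,np.linalg.norm(d),'turn',1.769-np.arctan2(d[1],d[0]))
L=atz('w12',(220+234/4,20+328/4),96)[:2];Rr=atz('w12',(220+549/4,20+328/4),96)[:2];w=Rr-L;print('turn jaw',1.769-(np.arctan2(w[1],w[0])+np.pi/2))
e,dd=None,None
b=(atz('w12',(220+258/4,20+262/4),85)[:2]+atz('w12',(220+533/4,20+262/4),85)[:2])/2-m
u=np.array([np.cos(.198),np.sin(.198)]);print('board end',b@u)
cv2.imwrite('pics/c_t12.png',cv2.resize(cv2.imread('pics/t12.png')[125:235,270:370],None,fx=5,fy=5,interpolation=cv2.INTER_CUBIC))
E
```

```text
[470.6750954  -35.72715954] 110.73954270181157 turn 1.5779606747316357
turn jaw 1.571866158776681
board end -59.977190202159534
```

```bash
sleep 1
```

```text
(no output)
```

View pics/c_t12.png

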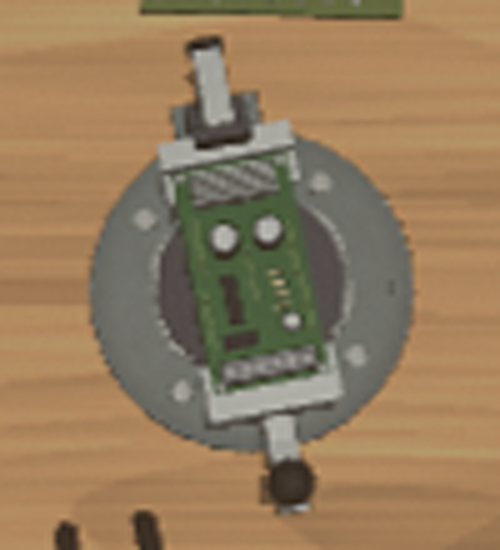

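```bash
python3 - <<'E'
from h import *
robot.hand_in(); print(robot.current_t())
E
```

```text
the job is handed in; nothing more can be done
the job is handed in; nothing more can be done
```

I clamped the green board in the holder with its terminals at the fixed jaw. I then swung the holder two clicks clockwise, so the terminals now face the robot. I handed the job in at about 29 s, with the gripper well clear; hand-in gives no verdict.

- **Placing:** the board met the steps at tool height 79.1 mm, against 79.2 mm predicted, and sits centred across the jaws to within about 0.5 mm.
- **Clamping:** I pushed the sliding jaw from outside until the force stopped it, and a second push moved it no further. After the pushes its face measured +59.8 mm and the fixed jaw's face −59.5 mm. The board's terminal end was at −59.3 mm before the swing and −60.0 mm after it.
- **Turning:** I moved the handle with the fingers loosely around it. The holder rests at 1.572 rad by the jaw edge and 1.578 rad by the handle, against 1.571 wanted. The largest force I read during the swing was about 8 N.
- **Other things on the bench:** comparing the first and last pictures by eye, none of them appear to have moved.

One reading disagreed: triangulation put the handle top at 142 mm, where 148 mm was given. Its position in plan fitted the other holder measurements to about 1 mm, so I went ahead.

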